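Seat the press cap that has not dropped home

TASK

Three bonding nests each carry a black press cap, but one cap is standing proud with its ears resting on top of the nest's wall. Without lifting it off its nest, turn that cap until its ears fall into the notches and it sits fully down and level, then let go of it. Leave the other two caps seated as they are.

Things in the scene. Friction and masses are not known exactly. Their poses are not given: they have to be found in the camera images.
- cap: The proud black cap, 150 g: round body 56 mm wide, 30 high; 3 ears at 0, 120, 240 deg (0 = its x), 18 mm wide, reaching 46 mm from the axis, 12-24 mm up; on top a grip bar 52 mm long (x), 18 thick (y), 30-70 mm up. Origin: centre of underside, z up. Starts 24 mm above the nest's origin, ears 31-60 deg off the nearest notches, either way; seated it is at 8 mm. Any ear fits any notch.
- nest: Fixed aluminium nest under that cap: base plate 120 x 120 x 6 mm, floor (a green board) 8 mm up; round wall 72 mm inside, 104 outside, top 36 mm up, with 3 open notches at 0, 120, 240 deg (0 = its x), each about 54 deg wide. The ears drop in freely within about 10 deg and 5 mm of centre. Origin: centre of underside, z up.
- cap_b: An identical press cap already seated in a second, identical nest: leave it. Origin: centre of its underside.
- cap_c: An identical press cap already seated in a third, identical nest: leave it. Origin: centre of its underside.

How it is judged (in metres and radians):
At the end, for the whole second after the job is handed in: The cap that stood proud is down in its own nest (underside within 4 mm of the board it rests on, within 15 mm of the nest's centre, level within 7 degrees), released and at rest; the other two caps are within 20 mm of where they were, still seated (z of cap in the frame of nest below 0.012 m and horizontal distance between cap and nest below 0.015 m and angle between cap's own z axis and vertical below 0.12 rad and linear speed of cap below 0.02 m/s and distance of each of cap_b, cap_c from where it was at the start of the episode below 0.02 m); the robot touches nothing.
It fails at once if the cap is lifted off its nest (raised more than 25 mm above where it stood, or carried 40 mm off centre) (z of cap in the frame of nest above 0.049 m or horizontal distance between cap and nest above 0.04 m).
It fails at once if a seated cap is pulled up or moved by more than 20 mm (distance of any of cap_b, cap_c from where it was at the start of the episode above 0.02 m).
It also fails if it takes over 32 s, if anything falls off the work surface, if the arm or the gripper's body presses on something with over 40 N, if the wrist force passes 120 N, or if a joint passes its speed limit or range.

ROBOT

A 6-joint arm with a two-finger parallel gripper is mounted at the origin on the work surface. World frame = base frame: x ahead of the robot, y to its left, z up, the work surface at z = 0. Lengths are in mm, angles in rad, forces in N, time in s.
With the tool pointing down it reaches from about 350 to 875 mm from the base axis. Payload 4.2 kg.
Tool frame: the origin (TCP) lies between the finger pads; the fingertips stand 17 mm ahead of it and the grasp point (between the pads) lies 2 mm behind it; z points along the fingers, y is the line along which they close (so a half turn about z gives the same grasp; the last joint's range is limited). The gripper opens to 85 mm and grips with 20 to 120 N. Pads are 22 mm wide; open, the fingers measure 114 mm over their backs; the gripper's body (76 mm by 85 mm) begins 54 mm behind the grasp point. The pads swing forward as they close: fully open they stand 13 mm farther back than shut.
Start: joints at [-0.929, 0.385, 0.008, 0, -1.194, -0.259], TCP at [233.463, -579.736, 248.312] pointing down, gripper open.
Joint ranges: [-3.14, 3.14], [-1.21, 2.06], [-1.07, 1.41], [-3.16, 2.05], [-2.99, -0.16], [-3.1, 3.1]. Speed limits (rad/s): [2.79, 2.79, 3.14, 3.14, 3.14, 3.14].

INTERFACE

Orientations are given as a unit quaternion [x, y, z, w].
In Python, from bench import arm, viewer gives the robot as it stands (arm), with the cameras (viewer).
- The arm moves only by the shell command python3 jog.py FILE [OPENING], which reads ROWS from the file FILE. ROWS is a JSON list of rows, 1 to 10 of them, each written [[dx, dy, dz], [rx, ry, rz]]: dx, dy, dz in mm, then a rotation vector rx, ry, rz in rad; each row is the pose to reach, as a shift and turn from the pose commanded when the command began, along the tool's axes at that moment; what a row does not reach only later rows make up. A row lasts 1/10 s, in which the tool goes at most 50 mm and 0.15 rad, less where a joint would pass 70% of its speed; a pose out of reach is approached as far as the arm can. OPENING is the finger opening in mm, set as the command begins (- or left out keeps the last). The fingers move at their own pace and stop on an object; the grip force is fixed at half the most. Time passes only in rows, so rows that do not move let the fingers close. It prints the time, the measured TCP pose, the force, the opening and the grip force at its end. Input that does not fit is refused with a message, and nothing moves.
- arm.read_state(): the state, without advancing time (a new reading comes with each control period).
- viewer.get_image(name): name is "scene" or "top" or "wrist"; returns the picture (384x512x3 uint8, blue, green, red); there is no depth.
- viewer.get_calibration(name): a dict with "K" (3x3 intrinsics, pixels), "D" ([k1, k2, p1, p2, k3] as OpenCV has them; the pictures are not rectified), "rvec" (rotation vector, rad) and "tvec" (3), from world to camera coordinates, as OpenCV has them. Camera axes: x right, y down, z forward; pixel columns grow to the right and rows downward; lengths in mm; the calibration is good to about 2 mm. A picture is of the moment at which its call begins: read the wrist's pose just before it. get_calibration takes no time and is no camera call; for the wrist camera it gives the pose at the moment of the call.
- arm.job_done(): hands the job in; it is judged then, once.
The state is a dict: "clock": time; "joints": joint angles; "joint_vel": joint speeds; "joint_efforts": joint torques, N m; "position": TCP position; "ee_rot": TCP orientation; "contact_force": force on the tool from outside, world axes, zero at the start; "wrist_torque": the same for the moment, N m; "gripper_width": finger opening in mm; "grasp_force": force on a finger pad.
Only numpy, scipy, OpenCV 4.12 (cv2) and the standard library are available. Lean on these libraries where they do the work, as an engineer would, in place of code of your own. Each camera call takes 0.05 s, during which the arm holds its last target. There are 200 camera calls.

## Working session

There is one attempt and no reset: what is moved stays moved. The work goes in short steps, Python scripts to look and compute and a shell command to move; the robot and the scene stay as the last step left them, time stands still between calls to the robot, and variables do not carry over. Pictures are saved under pics/ and viewed, at most 10 in all, crops included, and the job is handed in when it is done.

```bash
mkdir -p pics; ls
python3 - <<'E'
from bench import arm, viewer
import cv2,numpy as np
a=viewer.get_image("scene");b=viewer.get_image("top")
cv2.imwrite("pics/top.png",b);cv2.imwrite("pics/scene.png",a)
for n in("scene","top"):
  c=viewer.get_calibration(n);print(n,c)
s=arm.read_state();print(s["clock"],s["position"],s["ee_rot"],s["contact_force"])
E
```

```text
bench.py
jog.py
pics
scene {'K': array([[440.89041873,   0.        , 256.60977951],
       [  0.        , 440.89041873, 186.2689787 ],
       [  0.        ,   0.        ,   1.        ]]), 'D': array([-0.16829611,  0.        ,  0.        ,  0.        ,  0.        ]), 'rvec': array([ 2.0451172 ,  1.78313421, -0.45125955]), 'tvec': array([ -94.81789248, -448.88633461, 1212.10600347])}
top {'K': array([[466.13114454,   0.        , 255.16156065],
       [  0.        , 466.13114454, 196.27118967],
       [  0.        ,   0.        ,   1.        ]]), 'D': array([-0.17312578,  0.        ,  0.        ,  0.        ,  0.        ]), 'rvec': array([ 2.11447963, -2.12927998,  0.20598617]), 'tvec': array([ -9.26621875, 543.02102819, 897.19649278])}
0.1 [ 233.27716715 -579.30586575  247.32134569] [-1.90139196e-01  9.81756633e-01  9.70290541e-04 -2.42552823e-04] [-0.48089226  0.08117345  0.44997504]
```

View pics/top.png

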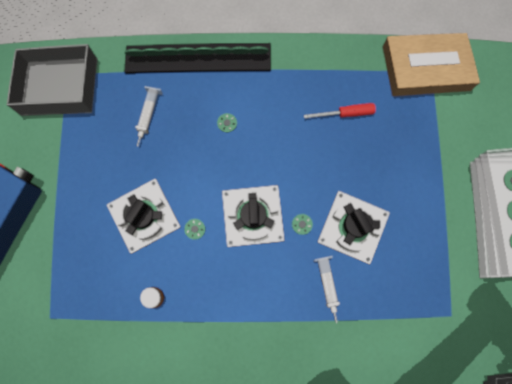

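View pics/scene.png

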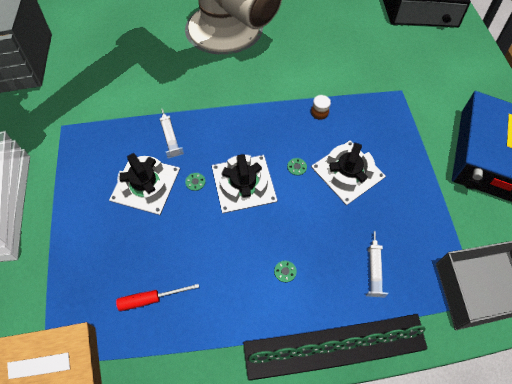

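The top view shows nests at about (143,215), (253,215) and (354,227). In the scene view they appear in reverse order, at (350,170), (243,182) and (144,182). I need enlargements to tell which cap is proud.

Run:
```python
import cv2,numpy as np
t=cv2.imread("pics/top.png");s=cv2.imread("pics/scene.png")
f=lambda im,x,y:cv2.convertScaleAbs(cv2.resize(im[y-40:y+40,x-40:x+40],(264,264),interpolation=cv2.INTER_CUBIC),alpha=1.5,beta=25)
cv2.imwrite("pics/m1.png",np.vstack([np.hstack([f(t,143,215),f(t,253,215),f(t,354,227)]),np.hstack([f(s,350,170),f(s,243,182),f(s,144,182)])]))
```

```text
(no output)
```

View pics/m1.png

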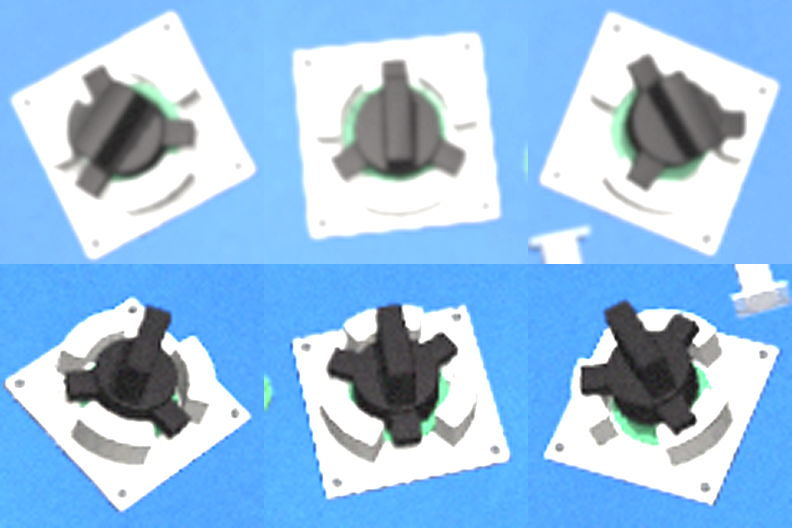

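The middle cap looks seated and the right-hand one (top view) looks proud, but the highlights are washed out. I'll stretch the highlights and locate the nests.

```bash
cat > h.py <<'E'
import cv2,numpy as np
from bench import arm, viewer
def ray(c,px):
    R=cv2.Rodrigues(np.array(c["rvec"],float))[0]
    u=cv2.undistortPoints(np.array(px,float).reshape(-1,1,2),c["K"],c["D"]).reshape(-1,2)
    d=np.c_[u,np.ones(len(u))]@R
    return -R.T@np.array(c["tvec"],float),d
def onz(c,px,z):
    o,d=ray(c,px); return o+d*((z-o[2])/d[:,2])[:,None]
def proj(c,P):
    return cv2.projectPoints(np.array(P,float).reshape(-1,3),np.array(c["rvec"],float),np.array(c["tvec"],float),c["K"],c["D"])[0].reshape(-1,2)
E
python3 - <<'E'
from h import *
t=cv2.imread("pics/top.png");s=cv2.imread("pics/scene.png")
def f(im,x,y):
  c=cv2.resize(im[y-36:y+36,x-36:x+36],(264,264),interpolation=cv2.INTER_CUBIC).astype(float)
  return np.clip(255*(c/255)**1.0*1.0,0,255).astype('u1')
cv2.imwrite("pics/m2.png",np.vstack([np.hstack([f(t,143,215),f(t,253,215),f(t,354,227)]),np.hstack([f(s,350,170),f(s,243,182),f(s,144,182)])]))
for n,im in(("top",t),("scene",s)):
  c=viewer.get_calibration(n)
  h=cv2.cvtColor(im,cv2.COLOR_BGR2HSV)
  m=((h[...,1]<70)&(h[...,2]>90)).astype('u1')
  m=cv2.morphologyEx(m,cv2.MORPH_OPEN,np.ones((3,3)))
  for k in cv2.findContours(m,0,1)[0]:
    A=cv2.contourArea(k)
    if 1000<A<5000:
      b=cv2.boxPoints(cv2.minAreaRect(k))
      if not(90<b[:,0].mean()<400 and 140<b[:,1].mean()<260): continue
      P=onz(c,b,6)[:,:2]
      e=P-np.roll(P,1,0)
      print(n,b.mean(0).round(),P.mean(0).round(1),np.linalg.norm(e,axis=1).round(),(np.degrees(np.arctan2(e[:,1],e[:,0]))%90).round(1))
E
```

```text
top [354. 227.] [ 484.3 -223.3] [123. 124. 126. 124.] [66.8 65.9 66.9 64.6]
top [252. 216.] [510.8  -7.2] [123. 125. 123. 122.] [5.9 5.4 4.7 5.3]
top [143. 216.] [512.  228.5] [124. 125. 124. 122.] [29.  26.6 27.7 26.6]
scene [144. 184.] [ 483.6 -222.4] [127. 134. 136. 128.] [62.6 73.3 60.8 69.8]
scene [244. 181.] [506.4  -4.3] [132. 128. 135. 120.] [5.6 7.5 2.1 6.5]
scene [349. 171.] [510.  232.5] [123. 143. 131. 135.] [22.8 32.4 19.7 29.7]
```

View pics/m2.png

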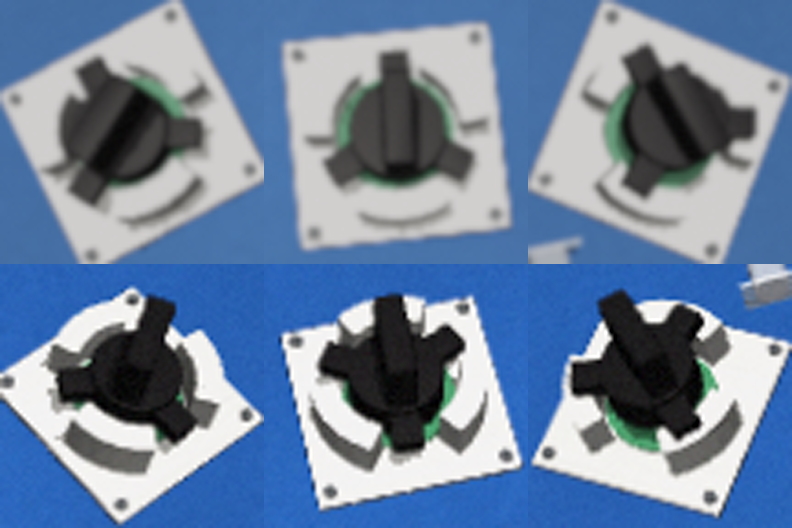

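Estimating angles from the top view (up = +x, left = +y):
- **Right nest** at about (484,-223): notches near 336/96/216°, ears near 25/145/265°. The offset is about 49°, so this cap is proud.
- **Left and middle caps:** their ears line up with the notches.

I'll move above the right nest and look with the wrist camera.

```bash
cat >> h.py <<'E'
from scipy.spatial.transform import Rotation as Ro
def totool(target):
    s=arm.read_state();return Ro.from_quat(s["ee_rot"]).inv().apply(np.array(target)-s["position"])
E
python3 - <<'E'
from h import *
c=viewer.get_calibration("wrist");s=arm.read_state()
o,d=ray(c,[[256,192]])
R=Ro.from_quat(s["ee_rot"]).inv()
print("cam in tool",R.apply(o-s["position"]),"dir",R.apply(d[0]))
print("to above nest",totool([484,-223,248]),s["joints"])
E
```

```text
cam in tool [  66.77952739   -1.35055838 -125.68974598] dir [-0.2658199  -0.0115339   0.96403375]
to above nest [-3.65617705e+02  2.36938607e+02 -2.44611546e-01] [-9.29409547e-01  3.85502074e-01  6.77372054e-03 -4.38169962e-04
 -1.19402637e+00 -2.58617122e-01]
```

```bash
echo '[[[-40,24,0],[0,0,0]],[[-80,48,0],[0,0,0]],[[-120,71,0],[0,0,0]],[[-160,95,0],[0,0,0]],[[-200,118,0],[0,0,0]],[[-240,142,0],[0,0,0]],[[-280,166,0],[0,0,0]],[[-320,190,0],[0,0,0]],[[-360,213,0],[0,0,0]],[[-395,237,0],[0,0,0]]]' > m.json && python3 jog.py m.json
echo '[[[-395,237,0],[0,0,0]],[[0,0,0],[0,0,0]]]' > m.json && python3 jog.py m.json 2>/dev/null >/dev/null; true
```

```text
clock: 1.1
position: [512.3, -210.5, 248.0]
ee_rot: [-0.19, 0.982, 0.0, -0.0]
contact_force: [-0.1, 0.7, -0.3]
gripper_width: 85.6
grasp_force: 0.0
```

The second command there was an unneeded mistake. I'll check where the arm is and look.

Run:
```python
from h import *
import pickle
s=arm.read_state();c=viewer.get_calibration("wrist");im=viewer.get_image("wrist")
print(s["clock"],s["position"],s["ee_rot"],s["joints"])
pickle.dump((c,s),open("w1.pkl","wb"))
cv2.imwrite("pics/w1.png",im)
print(proj(c,[[484,-223,6]]))
```

```text
1.3 [ 518.9992885  -201.7104661   247.19868766] [-2.00585624e-01  9.79675615e-01  5.42391836e-05  1.04553886e-03] [-7.99667383e-02  2.69053796e-01 -1.64424754e-01 -7.56541600e-04
 -1.13533954e+00 -1.08659960e+00]
[[255.83710519 136.6160981 ]]
```

View pics/w1.png

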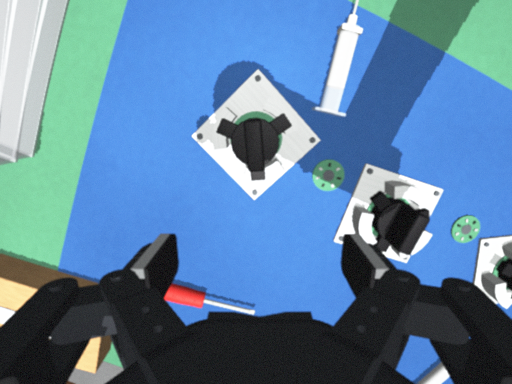

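The wrist view shows the proud cap on its nest at (256,136). Its bar runs from (256,122) to (258,172), and its ears are near (225,128), (286,123) and (258,175). Next I'll measure the ear angles, and the plate's yaw for the notches.

Run:
```python
from h import *
import pickle
c,s=pickle.load(open("w1.pkl","rb"));im=cv2.imread("pics/w1.png")
roi=np.zeros(im.shape[:2],'u1');roi[62:208,185:328]=1
h=cv2.cvtColor(im,cv2.COLOR_BGR2HSV)
m=((h[...,1]<60)&(h[...,2]>110)).astype('u1')*roi
k=np.vstack([k for k in cv2.findContours(m,0,1)[0] if cv2.contourArea(k)>150])
b=cv2.boxPoints(cv2.minAreaRect(k));P=onz(c,b,6)[:,:2];e=P-np.roll(P,1,0)
n=P.mean(0);print("plate",b.mean(0),n,np.linalg.norm(e,axis=1),np.degrees(np.arctan2(e[:,1],e[:,0]))%90)
d=(im.max(2)<75).astype('u1')*roi
d=cv2.morphologyEx(d,cv2.MORPH_OPEN,np.ones((3,3)))
k=max(cv2.findContours(d,0,1)[0],key=cv2.contourArea)
y,x=np.nonzero(cv2.drawContours(d*0,[k],-1,1,-1))
for z in(48,32):
  Q=onz(c,np.c_[x,y],z)[:,:2]-n
  r=np.linalg.norm(Q,axis=1);a=np.degrees(np.arctan2(Q[:,1],Q[:,0]))%360
  w=(r>36);hh=np.histogram(a[w],np.arange(0,361,10))[0];print(z,r.max(),hh)
  # ears mean by 120-fold
  ph=np.angle(np.exp(3j*np.radians(a[w])).mean(),deg=True)/3;print("ear phase",ph%120)
  for t in range(3):
    g=(r>36)&(abs((a-ph-120*t+180)%360-180)<35);print(a[g].mean(),r[g].max(),g.sum(),Q[g].mean(0))
v=cv2.resize(im[62:208,185:328],None,fx=4,fy=4,interpolation=cv2.INTER_CUBIC)
# overlay predicted notch centres (wall top mid radius) for yaw candidates
for deg,col in((336,(0,0,255)),(96,(0,0,255)),(216,(0,0,255))):
  q=proj(c,[[n[0]+44*np.cos(np.radians(deg)),n[1]+44*np.sin(np.radians(deg)),8]])[0]
  cv2.circle(v,tuple(int(i) for i in(q-[185,62])*4),4,col,2)
cv2.imwrite("pics/w1z.png",v)
```

```text
plate [256.911   135.48921] [ 484.26349522 -221.37538507] [127.4982788  120.54592877 120.34938176 127.81590088] [66.18661888 65.53906726 69.58631317 68.87646387]
48 46.60626910873507 [ 0  6  6  3  0  0  0  0  0  0  0  0  0 12 32 27  0  0  0  0  0  0  0  0
  0  2 55 58 17  0  0  0  0  0  0  0]
ear phase 29.47920756580749
22.038740863679458 37.344260662481204 15 [33.8177536  13.69257275]
147.24528179850938 42.01490413734457 71 [-32.51857053  20.92974959]
271.4902652761819 46.60626910873507 132 [  1.07680469 -40.82319194]
32 48.668533404510555 [ 5 22 20 10  0  0  0  0  0  0  0  0  0 23 32 26  0  0  0  0  0  0  0  0
  0  0 52 64 35  0  0  0  0  0  0  0]
ear phase 29.04799950135661
21.357765380982038 40.54021905177425 57 [35.15364406 13.75763285]
145.73709736182204 43.33894001795369 81 [-32.44945758  22.1273668 ]
273.64107707073714 48.668533404510555 151 [  2.63759741 -41.6419054 ]
```

View pics/w1z.png

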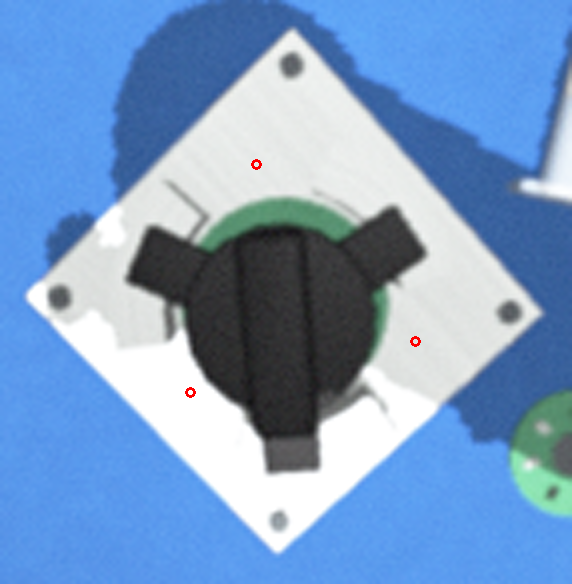

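The enlarged view contradicts my yaw guess. The notch edges at (205,215) and (170,330) bracket the left ear, so this cap may be seated. I'll compare how high each black cap stands over its nest, using the oblique scene view.

Run:
```python
from h import *
t=cv2.imread("pics/top.png");s=cv2.imread("pics/scene.png")
ct=viewer.get_calibration("top");cs=viewer.get_calibration("scene")
N=[(484.3,-222.5),(509,-6),(511,230)]
for n in N:
  out=[]
  for c,im in((ct,t),(cs,s)):
    p=proj(c,[[*n,40]])[0].astype(int)
    sub=im[p[1]-32:p[1]+32,p[0]-32:p[0]+32]
    m=(sub.max(2)<70).astype('u1')
    l,lab,st,ce=cv2.connectedComponentsWithStats(m)
    i=1+np.argmax(st[1:,4]);px=ce[i]+p-32
    out.append((px,st[i,4]))
  # height of the point on scene-ray nearest nest axis
  P=[onz(cs,[out[1][0]],z)[0,:2]-n for z in range(20,80)]
  z=20+np.argmin([np.linalg.norm(q) for q in P])
  o1,d1=ray(ct,[out[0][0]]);o2,d2=ray(cs,[out[1][0]])
  A=np.c_[d1[0],-d2[0]];k=np.linalg.lstsq(A,o2-o1,rcond=None)[0]
  a,b=o1+k[0]*d1[0],o2+k[1]*d2[0]
  print(n,"axis z",z,P[z-20],"triang",((a+b)/2).round(1),"gap",np.linalg.norm(a-b).round(1),out[0][1],out[1][1])
def f(im,c,n):
  x,y=proj(c,[[*n,25]])[0].astype(int)
  v=cv2.resize(im[y-33:y+33,x-33:x+33],(400,400),interpolation=cv2.INTER_LANCZOS4).astype(float)/255
  return (255*np.clip(v,0,1)**.6).astype('u1')
cv2.imwrite("pics/m3.png",np.hstack([f(s,cs,N[0]),f(s,cs,N[2])]))
```

```text
(484.3, -222.5) axis z 44 [-0.04855535 -0.29843773] triang [ 485.1 -222.1   45.3] gap 0.7 778 897
(509, -6) axis z 31 [-0.36051371 -0.84461306] triang [509.9  -9.2  33.3] gap 4.5 456 851
(511, 230) axis z 32 [1.12498693 1.28717504] triang [510.2 231.4  28.6] gap 2.0 703 781
```

View pics/m3.png

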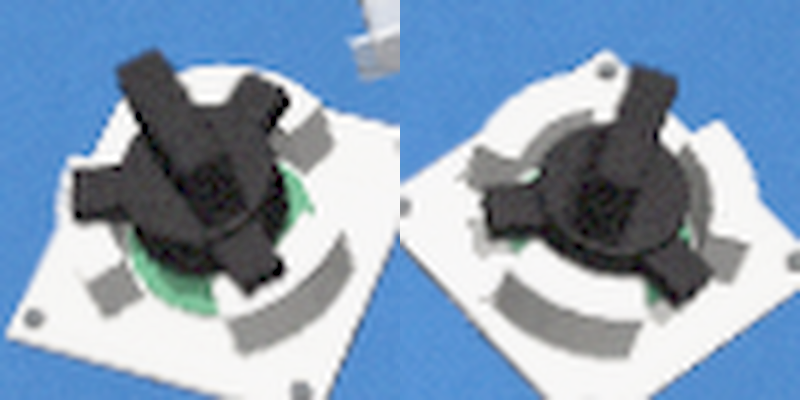

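The right nest is confirmed as the proud one: its cap's mean height is 44 mm against 31 and 32 mm for the others, and its ears lie over wall tops. In the left crop, the near wall segment's outer face runs from (240,355) to (352,265), and a notch end face sits at (90–140, 270–310). I'll turn those into notch angles.

Run:
```python
from h import *
cs=viewer.get_calibration("scene");n=np.array([484.3,-222.5])
x,y=proj(cs,[[*n,25]])[0].astype(int)
def go(lbl,pts,z):
  px=np.array(pts,float)*66/400+[x-33,y-33]-.4
  Q=onz(cs,px,z)[:,:2]-n
  print(lbl,np.hypot(*Q.T).round(1),(np.degrees(np.arctan2(Q[:,1],Q[:,0]))%360).round(1))
go("seg outer base",[(240,355),(352,265)],6)
go("seg outer top",[(228,322),(343,235)],36)
go("left end face base",[(105,318),(143,288)],6)
go("left end face top",[(87,287),(128,262)],36)
go("right end face top",[(277,130),(320,108)],36)
go("right end face base",[(297,168),(335,140)],6)
# ear tips in scene at z=48 (ear top outer edge centre)
go("ears top tip mid z48",[(75,172),(268,272),(282,88)],48)
print(totool([*n,248]))
```

```text
seg outer base [51.3 51.8] [ 7.5 67.6]
seg outer top [54.5 55.4] [ 9.1 63.5]
left end face base [51.2 33.9] [305.4 304.5]
left end face top [52.6 36.5] [309.5 314.2]
right end face top [35.  51.9] [128.3 123.8]
right end face base [37.6 55.2] [129.1 127.9]
ears top tip mid z48 [42.7 49.7 44.5] [261.5  30.4 134.5]
[28.95407881 -1.54769812 -0.58210303]
```

The nest phase is confirmed: notches at about 336.5/96.5/216.5°, with radii of 52 and 35 matching the wall. I'll get the bar's centre and heading from the wrist zoom at z=94, then descend.

Run:
```python
from h import *
import pickle
c,s=pickle.load(open("w1.pkl","rb"))
px=np.array([(240,235),(303,232),(317,434),(266,437)],float)/4+[185,62]-.4
P=onz(c,px,94);print(P.round(1))
q=P[:,:2];print("mean",q.mean(0))
for i,j in((0,3),(1,2)):
  e=q[i]-q[j];print("len",np.hypot(*e),np.degrees(np.arctan2(e[1],e[0]))%180)
m1,m2=(q[0]+q[1])/2,(q[2]+q[3])/2;e=m2-m1;print(np.hypot(*e),np.degrees(np.arctan2(e[1],e[0])),"widths",np.hypot(*(q[0]-q[1])),np.hypot(*(q[2]-q[3])))
print(totool([484.3,-222.5,79]),Ro.from_quat(arm.read_state()["ee_rot"]).as_matrix().round(3))
```

```text
[[ 467.5 -240.8   94. ]
 [ 460.8 -226.9   94. ]
 [ 505.7 -203.7   94. ]
 [ 511.6 -215.4   94. ]]
mean [ 486.40572711 -221.70476574]
len 50.891124368634465 29.970393827429604
len 50.59116475572855 27.311297641404394
50.727483960794764 28.644776295427345 widths 15.501205115970262 13.135826209186424
[ 28.29501264  -1.85143786 168.4163389 ] [[-0.924 -0.382 -0.004]
 [-0.382  0.924  0.   ]
 [ 0.004  0.002 -1.   ]]
```

The bar measures 51 mm (expected 52), heading 28.6°, centred at (486,-222). I'll align above it and descend part way.

```bash
echo '[[[14,-1,25],[0,0,-0.05]],[[26.5,-2,60],[0,0,-0.1]],[[26.5,-2,90],[0,0,-0.1]],[[26.5,-2,110],[0,0,-0.1]],[[26.5,-2,110],[0,0,-0.1]],[[26.5,-2,110],[0,0,-0.1]]]' > m.json && python3 jog.py m.json 85
python3 - <<'E'
from h import *
print(totool([486,-222,79]),arm.read_state()["joints"].round(2), arm.read_state()["joint_vel"].round(3))
v=viewer.get_image("wrist");cv2.imwrite("pics/w2.png",v)
E
```

```text
clock: 1.95
position: [487.7, -224.4, 138.5]
ee_rot: [-0.239, 0.971, -0.0, -0.0]
contact_force: [-0.7, 0.4, 1.0]
gripper_width: 84.9
grasp_force: 0.0
[ 0.3394522   2.87419684 59.52210451] [-0.13  0.34 -0.36  0.   -0.87 -0.96] [ 0.001 -0.023  0.027  0.002  0.002  0.003]
```

View pics/w2.png

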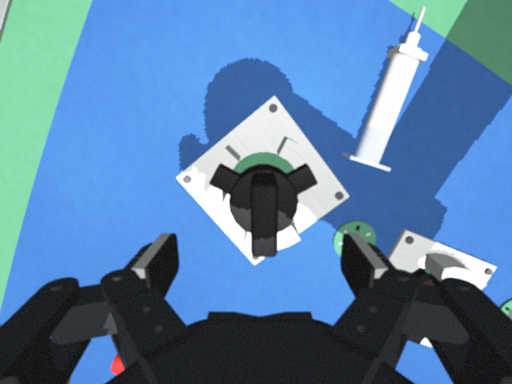

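The bar is vertical in the wrist view at column 264, nearly centred between the fingertips (177 and 343) and slightly right of centre. I'll descend with a +2.5 mm y shift and close.

```bash
echo '[[[0,2.5,20],[0,0,0]],[[0,2.5,45],[0,0,0]],[[0,2.5,58],[0,0,0]],[[0,2.5,59],[0,0,0]],[[0,2.5,59],[0,0,0]]]' > m.json && python3 jog.py m.json 85; echo '[[[0,0,0],[0,0,0]],[[0,0,0],[0,0,0]],[[0,0,0],[0,0,0]],[[0,0,0],[0,0,0]],[[0,0,0],[0,0,0]],[[0,0,0],[0,0,0]],[[0,0,0],[0,0,0]],[[0,0,0],[0,0,0]]]' > m.json && python3 jog.py m.json 10
python3 - <<'E'
from h import *
s=arm.read_state();R=Ro.from_quat(s["ee_rot"]);print(totool([484.3,-222.5,79]),s["contact_force"])
x=R.as_matrix()[:,0];print("tool x deg",np.degrees(np.arctan2(x[1],x[0]))%180)
E
```

```text
clock: 2.5
position: [487.4, -222.1, 80.5]
ee_rot: [-0.239, 0.971, -0.001, 0.001]
contact_force: [0.6, 1.0, 1.0]
gripper_width: 84.9
grasp_force: 0.0
clock: 3.3
position: [486.6, -221.9, 79.7]
ee_rot: [-0.239, 0.971, -0.0, 0.0]
contact_force: [-0.0, 0.8, 4.6]
gripper_width: 17.1
grasp_force: 59.3
[2.27601237 0.54308713 0.70566085] [-0.01917926  0.81485422  4.5879927 ]
tool x deg 27.680945120501633
```

Gripped: opening 17.1 mm, force 59 N. The cap is now at 27.7°, so it needs -51.2°, or +0.89 rad about tool z.

```bash
echo '[[[0,0,0],[0,0,0.12]],[[0,0,0],[0,0,0.25]],[[1,0,0],[0,0,0.38]],[[2,0,0],[0,0,0.51]],[[2,0,0],[0,0,0.64]],[[2,0,0],[0,0,0.77]],[[2,0,0],[0,0,0.89]],[[2,0,0],[0,0,0.89]],[[2,0,0],[0,0,0.89]]]' > m.json && python3 jog.py m.json
python3 - <<'E'
from h import *
s=arm.read_state();R=Ro.from_quat(s["ee_rot"]);print(totool([484.3,-222.5,64]),s["contact_force"],s["wrist_torque"])
x=R.as_matrix()[:,0];print("tool x deg",np.degrees(np.arctan2(x[1],x[0]))%180)
E
```

```text
clock: 4.2
position: [484.1, -222.7, 78.7]
ee_rot: [0.201, 0.98, 0.0, -0.001]
contact_force: [0.7, -0.7, -2.4]
gripper_width: 17.3
grasp_force: 58.4
[-0.06321121  0.2800116  14.69440965] [ 0.68839728 -0.67263402 -2.37738863] [ 0.02265474 -0.00934209  0.00746948]
tool x deg 156.7953296561361
```

The force is now -2.4 N, so the cap's weight hangs on the gripper and the ears are over the notches. I'll lower it.

```bash
echo '[[[0,0,3],[0,0,0]],[[0,0,6],[0,0,0]],[[0,0,9],[0,0,0]],[[0,0,12],[0,0,0]],[[0,0,14],[0,0,0]],[[0,0,14],[0,0,0]]]' > m.json && python3 jog.py m.json
```

```text
clock: 4.8
position: [484.4, -222.7, 64.9]
ee_rot: [0.202, 0.979, -0.0, -0.0]
contact_force: [-0.3, 0.1, -3.3]
gripper_width: 17.1
grasp_force: 58.4
```

```bash
echo '[[[0,0,1],[0,0,0]],[[0,0,2],[0,0,0]],[[0,0,2],[0,0,0]]]' > m.json && python3 jog.py m.json; echo '[[[0,0,0],[0,0,0]],[[0,0,0],[0,0,0]],[[0,0,0],[0,0,0]],[[0,0,0],[0,0,0]],[[0,0,0],[0,0,0]],[[0,0,0],[0,0,0]]]' > m.json && python3 jog.py m.json 60; echo '[[[0,0,-15],[0,0,0]],[[0,0,-50],[0,0,0]],[[0,0,-90],[0,0,0]],[[0,0,-130],[0,0,0]],[[20,0,-150],[0,0,0]],[[50,0,-150],[0,0,0]],[[50,0,-150],[0,0,0]]]' > m.json && python3 jog.py m.json
python3 - <<'E'
from h import *
s=arm.read_state();w=viewer.get_image("wrist");sc=viewer.get_image("scene")
cs=viewer.get_calibration("scene");n=(484.3,-222.5)
x,y=proj(cs,[[*n,25]])[0].astype(int)
v=cv2.resize(sc[y-33:y+33,x-33:x+33],(384,384),interpolation=cv2.INTER_CUBIC)
cv2.imwrite("pics/e.png",cv2.resize(np.hstack([w,v]),(784,336)))
E
```

```text
clock: 5.1
position: [484.7, -222.8, 63.7]
ee_rot: [0.202, 0.979, -0.0, 0.0]
contact_force: [-1.0, 1.2, 0.7]
gripper_width: 17.6
grasp_force: 58.8
clock: 5.7
position: [484.6, -222.8, 63.3]
ee_rot: [0.202, 0.979, -0.0, 0.0]
contact_force: [0.3, 0.3, -0.3]
gripper_width: 60.0
grasp_force: 0.0
clock: 6.4
position: [435.8, -202.1, 214.1]
ee_rot: [0.202, 0.979, 0.001, -0.0]
contact_force: [-0.7, -0.6, 0.2]
gripper_width: 59.7
grasp_force: 0.0
```

View pics/e.png

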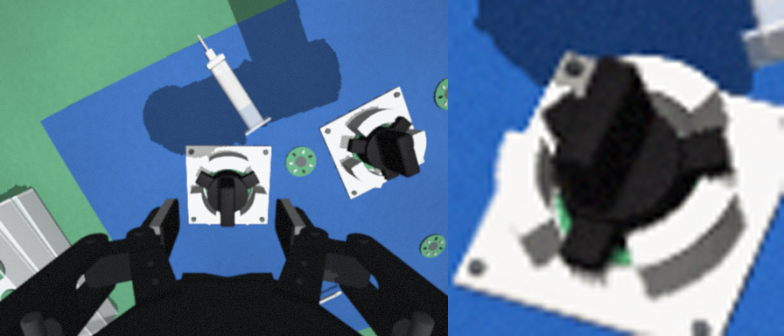

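The wrist view (cap at about 228,190) and the scene crop (front ear at about 590,255) show the ears down in the notches, with the gripper clear. I'll do one numeric height check, then hand in.

Run:
```python
from h import *
cs=viewer.get_calibration("scene");s=viewer.get_image("scene");n=(484.3,-222.5)
p=proj(cs,[[*n,32]])[0].astype(int)
m=(s[p[1]-32:p[1]+32,p[0]-32:p[0]+32].max(2)<70).astype('u1')
l,lab,st,ce=cv2.connectedComponentsWithStats(m);i=1+np.argmax(st[1:,4])
P=[np.hypot(*(onz(cs,[ce[i]+p-32],z)[0,:2]-n)) for z in range(15,70)]
z=15+np.argmin(P);print(z,min(P))
if z<38: print(arm.job_done())
```

```text
33 1.1599255660599304
the job is handed in; nothing more can be done
None
```

I turned the proud cap (nest at about x 484, y −222 mm) 51° until its ears dropped into the notches, released it and handed the job in at about 6.5 s; its measured height now matches the two seated caps, which I did not touch, but no pass/fail verdict came back.

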